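# Fit the spare tube to the boot dryer and switch it on

### The arm

A 7-joint arm with a two-finger parallel gripper is mounted at the origin on the work surface. World frame = base frame: x ahead of the robot, y to its left, z up, the work surface at z = 0. Lengths are in m, angles in degrees, forces in N, time in s.
With the tool pointing down it reaches from about 0.35 to 0.9 m from the base axis. Payload 8.1 kg.
Tool frame: the origin (TCP) lies at the very end of the fingers, on their centre line; the grasp point (between the pads) lies arm.tcp_to_grasp behind it (arm.tcp_to_grasp is the distance from the TCP to the grasp point, in m); z points along the fingers, x is the direction in which the jaws open and shut, and the axes are right-handed (so a half turn about z gives the same grasp; the last joint's range is limited). The gripper opens to 92 mm and grips with 3 to 60 N. Pads are 19 mm wide; open, the fingers measure 130 mm over their backs; the gripper's body (75 mm by 190 mm) begins 47 mm behind the grasp point.
Start: joints at [-71.024, 24.895, 1.432, 90.138, -0.665, 64.973, -4.303], TCP at [0.263, 0.567, 0.227] pointing down, gripper open.
Joint ranges: [-149.89, 149.89], [-25.12, 119.58], [-72.63, 75.52], [4.76, 147.25], [-75.54, 255.54], [6.69, 114.76], [-157.13, 157.13]. Speed limits (degrees/s): [127.2, 127.2, 172.46, 172.46, 180, 180, 180].

### API

Orientations are given as [roll, pitch, yaw] about the fixed x, y, z axes, in that order (R = Rz(yaw) Ry(pitch) Rx(roll)).
In Python, from plant import arm gives the robot as it stands. The module is installed in compiled form; this text tells all that it offers.
- The arm moves only by the tool move_arm, never from a script. Its argument "moves" is one flat list of numbers, 5 for each row, row after row: the shift along the world's x, y, z in m, then the turn about the world's z in degrees, then the gripper command: -1 is fully open, 1 is shut, values between are in proportion. A call has 1 to 8 rows; each row is the pose to reach, as a shift and turn from the pose commanded when the call began; what a row does not reach only later rows make up. A row lasts 1/10 s, in which the tool goes at most 50 mm and 8.59 degrees, less where a joint would pass 70% of its speed; a pose out of reach is approached as far as the arm can. A call with a gripper value outside its range is refused whole. The fingers move at their own pace and stop on an object; "newtons" is the grip in N (left out, the last holds). Time passes only in rows, so rows that repeat a pose let the fingers close. It gives the time, the measured TCP pose, the force and the opening at its end, in the units of the state.
- arm.get_obs(): the state, without advancing time (a new reading comes with each control period).
- arm.camera(name): name is "side" or "top"; returns a dict with "image" (400x640x3 uint8, red, green, blue), "depth" (400x640 float32, m along the optical axis (not along the pixel's ray), 0 where there is no reading), "fx", "fy", "cx", "cy" (pixels), "k1" (the pictures are not rectified: a ray, as slopes to the right and down, at radius r is drawn at 1 + k1 r^2 times it, then the intrinsics apply), "origin" and "rotation" of the camera in the world. Camera axes: x right, y down, z forward; pixel columns grow to the right and rows downward; lengths in m; the calibration is good to about 2 mm. A picture is of the moment at which its call begins.
- arm.hand_in(): hands the job in, once; it reports no verdict.
The state is a dict: "time_s": time; "qpos": joint angles; "qvel": joint speeds; "tau": joint torques, N m; "eef_pos": TCP position; "ee_rot": TCP orientation; "contact_force": force on the tool from outside, world axes, zero at the start; "torque": the same for the moment, N m; "gripper_width": opening from 0.0 (shut) to 1.0 (fully open).
Only numpy, scipy, OpenCV 4.12 (cv2) and the standard library are available. Lean on these libraries where they do the work, as an engineer would, in place of code of your own. Each camera call takes 0.05 s, during which the arm holds its last target.

### The job

Get the boot dryer going: pull the green-knobbed plug out of its port and put it in the blue bowl, then stand the loose drying tube in the open port and turn it under light pressure until its cross key drops into the hidden slot and the orange collar sits flush on the housing. With the tube fully home and let go, push the red toggle over to switch the dryer on. Do not ram or wrench the tube, keep the bowl upright on the bench, and leave the other things where they are.

Things in the scene. Friction and masses are not known exactly. Their poses are not given: they have to be found in the camera images.
- dryer: Boot dryer, grey housing 170 (x) x 360 (y) x 85 mm high, fixed to the bench. Origin: centre of its underside, z up. On top along its own y axis, at x = 0: a second tube, already fitted and fixed, at y = +110 mm (its top 184 mm above the bench); the free port at y = -30 mm; the toggle at y = -135 mm.
- port (a point): Centre of the free port's mouth, level with the housing's top, 85 mm above the bench; axes as the dryer's. A round hole 55 mm across, 50 mm deep. At the start the plug sits in it.
- slot (a point): On the port's axis, 25 mm below the mouth: level of the key ring's four flat lands; between them a cross-shaped slot 13.5 mm wide, open down to the hole's bottom. The slot's heading differs every time, is not given by any pose and must be felt for. It repeats every quarter turn: turning the tube up to a quarter turn either way, from any heading, finds it. The ring stays still.
- plug_knob (a point): Centre of the plug's green round upright knob, 22 mm across; knob top 13 mm above, flange top 15 mm below this point. Flange 68 mm across, 5 mm thick, rests on the housing; under it a black spigot 50 mm across, its foot 34 mm below this point, hangs loosely in the port. About 60 g; lifts straight out.
- bowl_in (a point): Centre of the inner floor of the blue ceramic bowl (loose, about 0.5 kg, rim 160 mm across, 55 mm high, round flared sides). z up.
- bowl: The same bowl; origin at the centre of its underside, z up.
- tube_mid (a point): Middle of the loose drying tube, 75 mm above its foot; z up the tube. Stands upright on the bench, 150 mm tall, about 150 g. Grey round barrel 40 mm across, from 51 mm above the foot to the top (black end); orange collar 66 mm across at 45 to 51 mm; below it a 40 mm neck and, lowest, the orange cross key.
- tube_foot (a point): Centre of the tube's underside. Cross key: two crossed bars 8 mm wide, 48 mm long, 24 mm tall, along the tube's x and y. Unkeyed in the port it rests on the lands with the collar 20 mm off the housing; lined up with the slot within about 0.1 rad it drops these 20 mm, till the collar rests on the housing and this point is 45 mm below the mouth.
- tube: The loose drying tube; the same point and axes as its foot.
- plug: The plug; origin at the centre of its spigot's foot, z up.
- dryer_switch (a joint): Toggle of the dryer, rad: 0 off (leaning to the dryer's -x side, 0.5 rad from upright), 1.0 on (leaning as far to +x). Stays where it is left; a push of a few newtons on its tip along the dryer's +x moves it.
- dryer_switch_tip (a point): Centre of the red ball, 26 mm across, at the end of the toggle's 10 mm thick stem, 50 mm from its pivot. The pivot is at the dryer's x = 0, y = -135 mm, 107 mm above the bench. Under it a black block 70 (x) x 50 x 25 mm stands on the housing, its top 110 mm above the bench.
- dustpan: Yellow plastic dustpan, 220 mm wide, lying on the bench; to be left alone. Origin at the centre of its pan's underside.
- broom: Short wooden hand broom 280 mm long; to be left alone.
- clip: Aluminium boot tray corner clip, an L with 60 mm legs, 30 mm high; origin at the corner. To be left alone.
- tin: Flat red tin, 74 mm across, 30 mm high; to be left alone.
- mug: White mug, 80 mm across, 90 mm high; to be left alone.
- torch: Dark flashlight standing on its head, 56 mm across, 144 mm high; to be left alone.

How it is judged:
By the outcome, as a careful person would: the job done as asked, in the order asked, and still so for the second after the job is handed in, with the robot touching nothing.
It also fails if it takes over 72 s, if anything falls off the work surface, if the arm or the gripper's body presses on something with over 40 N, if the wrist force passes 120 N, or if a joint passes its speed limit or range.

## Working session

There is one attempt and no reset: what is moved stays moved. The work goes in short steps, Python scripts to look and compute and a tool call to move; the robot and the scene stay as the last step left them, time stands still between calls to the robot, and variables do not carry over. Pictures are saved under pics/ and viewed, and the job is handed in when it is done.

Besides the shell and the picture viewer there is one more tool, called after "Request:" by a JSON object that holds its "api" and its "payload", one argument or row to a line. move_arm: Moves the arm, as the interface text tells. Its arguments: {"type":"object","properties":{"moves":{"type":"array"},"newtons":{"type":"number"}},"required":["moves"]}

```bash
mkdir -p pics; ls
python3 - <<'E'
from plant import arm
import cv2,numpy as np
print(arm.tcp_to_grasp); print(arm.get_obs())
for n in ["side","top"]:
    c=arm.camera(n); cv2.imwrite(f"pics/{n}0.png",c["image"][:,:,::-1]); np.savez(f"{n}0.npz",**c)
    print({k:c[k] for k in c if k not in("image","depth")})
E
```

```text
pics
0.0188
{'time_s': 0.0, 'qpos': array([-71.02246437,  24.93551855,   1.4307689 ,  90.18991569,
        -0.66602245,  64.97454852,  -4.30365376]), 'qvel': array([ 0.01372137, -0.11270535, -0.02981106, -0.06047286,  0.02665179,
       -0.02489314,  0.00052782]), 'tau': array([-1.74560125e-05, -6.67862248e+01,  9.84418429e-01, -3.14453137e+01,
       -6.05593901e-02,  4.30156023e-02,  1.57357817e-04]), 'eef_pos': array([0.26253583, 0.56660361, 0.22594959]), 'ee_rot': array([1.79993006e+02, 9.13977280e-02, 6.51386434e+01]), 'contact_force': array([-0.0787388 , -0.2200464 , -0.28413237]), 'torque': array([ 0.01316093,  0.06600658, -0.0251591 ]), 'gripper_width': 0.9976789204011537}
{'fx': 366.1787715977328, 'fy': 366.1787715977328, 'cx': 316.71195536830743, 'cy': 200.77631405216962, 'k1': -0.04658608151438874, 'origin': array([-0.0149814 ,  0.82274206,  1.13183706]), 'rotation': array([-136.0161303 ,   -1.00742512, -144.11062173])}
{'fx': 409.82123571523, 'fy': 409.82123571523, 'cx': 319.34250878188567, 'cy': 200.80748968100733, 'k1': -0.05954918154226965, 'origin': array([0.31494335, 0.0382415 , 1.45703916]), 'rotation': array([-170.95465172,   -0.4721973 ,  -90.5481537 ])}
```

View pics/side0.png

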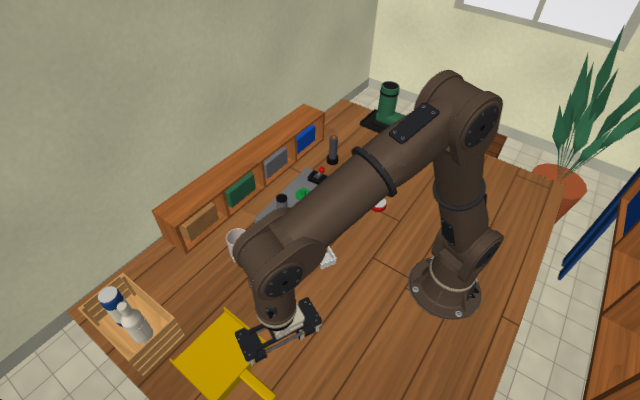

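View pics/top0.png

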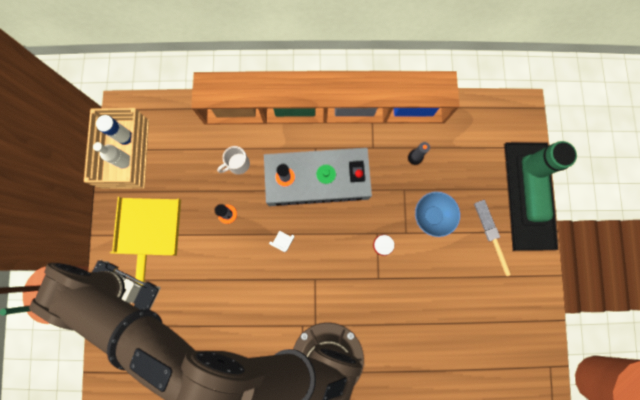

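The top view shows everything. The loose tube is at about (225,213) and the plug knob at (326,173). The toggle is at (358,171), the bowl at (438,214), and the fitted tube at (285,175). Next I'll measure positions.

```bash
cat > h.py <<'E'
import numpy as np, cv2
from scipy.spatial.transform import Rotation as R
def load(n): return dict(np.load(n))
def RT(c): return R.from_euler('xyz',c['rotation'],degrees=True).as_matrix()
def ray(c,u,v):
    K=np.array([[c['fx'],0,c['cx']],[0,c['fy'],c['cy']],[0,0,1]],float)
    p=cv2.undistortPoints(np.array([[[u,v]]],float),K,np.array([c['k1'],0,0,0,0.]))[0,0]
    return RT(c)@np.array([p[0],p[1],1])
def plane(c,u,v,z):
    d=ray(c,u,v); o=c['origin']; return o+d*(z-o[2])/d[2]
def proj(c,P):
    p=RT(c).T@(np.asarray(P,float)-c['origin']); x=p[:2]/p[2]; x=x*(1+c['k1']*(x@x))
    return np.array([c['fx']*x[0]+c['cx'],c['fy']*x[1]+c['cy']])
def pt(c,u,v):
    return c['origin']+ray(c,u,v)*c['depth'][int(round(v)),int(round(u))]
def cloud(c):
    h,w=c['depth'].shape; K=np.array([[c['fx'],0,c['cx']],[0,c['fy'],c['cy']],[0,0,1]],float)
    uv=np.stack(np.meshgrid(np.arange(w),np.arange(h)),-1).reshape(-1,1,2).astype(float)
    p=cv2.undistortPoints(uv,K,np.array([c['k1'],0,0,0,0.]))[:,0]
    d=np.c_[p,np.ones(len(p))]*c['depth'].reshape(-1,1)
    return (d@RT(c).T+c['origin']).reshape(h,w,3)
def mask(c,name):
    hsv=cv2.cvtColor(c['image'],cv2.COLOR_RGB2HSV); H,S,V=[hsv[...,i].astype(int) for i in range(3)]
    return {'green':(H>45)&(H<75)&(S>150)&(V>80),'orange':(H>=5)&(H<16)&(S>200)&(V>150),'red':((H<4)|(H>176))&(S>180)&(V>90),
     'blue':(H>100)&(H<115)&(S>120)&(V>80)}[name]
def blobs(m,mn=6):
    n,l,s,ce=cv2.connectedComponentsWithStats(m.astype(np.uint8))
    return [(s[i],ce[i],l==i) for i in range(1,n) if s[i][4]>=mn]
E
python3 - <<'E'
from h import *
for n in ['top0.npz','side0.npz']:
    c=load(n);P=cloud(c)
    for k in ['green','orange','red','blue']:
        for s,ce,m in blobs(mask(c,k)):
            q=P[m]; print(n,k,s,ce.round(1),'med',np.median(q,0).round(3),'zrange',q[:,2].min().round(3),q[:,2].max().round(3))
c=load('top0.npz');P=cloud(c)
# housing top
z=P[...,2]; m=(abs(z-.085)<.008); m[:140]=0;m[215:]=0;m[:,:255]=0;m[:,380:]=0
cn=max(cv2.findContours(m.astype(np.uint8),0,2)[0],key=cv2.contourArea)
print('n',m.sum(),cv2.boundingRect(cn))
xy=P[m][:,:2].astype(np.float32); r=cv2.minAreaRect(xy); print(r)
xy2=np.array([plane(c,*p[0],.085)[:2] for p in cn],np.float32); print(cv2.minAreaRect(xy2))
im=cv2.resize(c['image'][130:260,190:500,::-1],None,fx=2.5,fy=2.5,interpolation=cv2.INTER_CUBIC); cv2.imwrite('pics/topcrop.png',im)
E
```

```text
top0.npz green [317 166  18  17 247] [325.5 173.8] med [0.624 0.004 0.091] zrange 0.081 1.457
top0.npz orange [277 170  17  15  69] [286.3 178.7] med [0.605 0.127 0.092] zrange 0.084 1.457
top0.npz orange [219 205  18  19 118] [229.7 214.8] med [0.486 0.331 0.052] zrange -0.003 1.457
top0.npz red [355 170   8   8  52] [358.6 173.5] med [ 0.611 -0.103  0.161] zrange 0.108 0.171
top0.npz blue [395 109  42   7 242] [414.6 111.5] med [ 0.859 -0.321  0.064] zrange 0.033 0.096
top0.npz blue [104 125  10   9  25] [109.3 130.4] med [0.763 0.728 0.158] zrange 0.147 0.162
top0.npz blue [ 417  193   42   42 1376] [437.4 213.9] med [ 0.493 -0.396  0.021] zrange -0.004 1.457
side0.npz green [296 188  14  12 100] [301.4 193.1] med [0.627 0.006 0.093] zrange 0.087 0.68
side0.npz red [319 167   6   6  23] [321.3 169.5] med [ 0.609 -0.1    0.159] zrange 0.15 0.168
side0.npz red [372 206  14   6  43] [378.2 208.8] med [ 0.366 -0.174  0.017] zrange 0.004 0.026
side0.npz blue [297 125  18  28 312] [305.3 137.7] med [ 0.861 -0.326  0.073] zrange 0.017 0.108
side0.npz blue [562 200  57  66 198] [591.3 231.9] med [-0.549 -1.127 -0.392] zrange -0.733 1.132
side0.npz blue [558 213  59  67 235] [588.2 245.9] med [-0.549 -1.007 -0.402] zrange -0.742 1.132
side0.npz blue [101 297  16  13  92] [109.3 304.9] med [0.765 0.756 0.149] zrange 0.123 0.163
n 4431 (264, 147, 108, 56)
((0.6261276006698608, 0.03167720139026642), (0.17334315180778503, 0.36107712984085083), 3.44539213180542)
((0.6247596740722656, 0.031849801540374756), (0.1722838133573532, 0.3605564534664154), 3.3663434982299805)
```

View pics/topcrop.png

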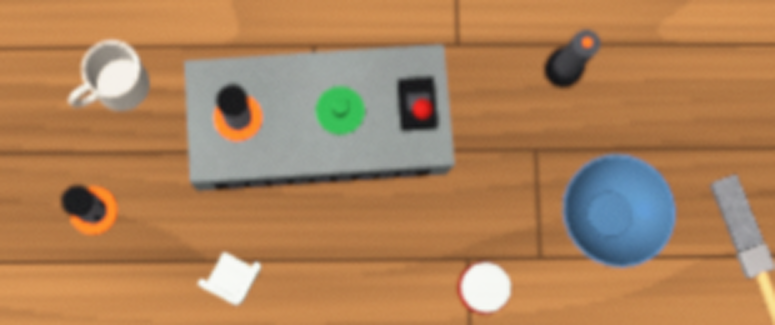

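Run:
```python
from h import *
c=load('top0.npz'); s=load('side0.npz')
def fit(m,z,c=c):
    cn=max(cv2.findContours(cv2.morphologyEx(m.astype(np.uint8),cv2.MORPH_CLOSE,np.ones((3,3))),0,2)[0],key=cv2.contourArea)
    xy=np.array([plane(c,*p[0],z)[:2] for p in cn],np.float32); (x,y),r=cv2.minEnclosingCircle(xy); e=cv2.fitEllipse(xy)
    return np.round([x,y,r],4), np.round(e[0],4),np.round(e[1],4)
b=blobs(mask(c,'green')); print('plug flange',fit(b[0][2],.0895))
b=blobs(mask(c,'orange')); print('fitted collar',fit(b[0][2],.091+.045-.045)); print('tube collar',fit(b[1][2],.050))
b=[x for x in blobs(mask(c,'blue')) if x[0][4]>1000]; print('bowl',fit(b[0][2],.055))
# tube top disc: dark pixels, depth-based
P=cloud(c)
for nm,(u0,u1,v0,v1),z0 in [('loose',(205,245,195,230),.15),('fitted',(270,300,155,195),.184)]:
    m=np.zeros(P.shape[:2],bool); m[v0:v1,u0:u1]=1; m&=abs(P[...,2]-z0)<.01
    print(nm,m.sum(),fit(m,z0),np.median(P[m],0).round(3))
b=blobs(mask(c,'red')); print('red top',plane(c,*b[0][1],.151).round(4))
b=blobs(mask(s,'green')); print('green side',fit(b[0][2],.0895,s))
b=blobs(mask(s,'red')); print('red side',plane(s,*b[0][1],.151).round(4))
cen=np.array([.625,.0318]);a=np.radians(3.4);Y=np.array([-np.sin(a),np.cos(a)]);X=np.array([np.cos(a),np.sin(a)])
for k,v in dict(fitted=.11,port=-.03,tog=-.135).items(): print(k,cen+v*Y)
print('tip',cen-.135*Y-.024*X)
m=np.abs(P[...,2]-P[...,2])<1; m[:]=0; m[193:236,416:460]=1
q=P[m]; d=np.hypot(q[:,0]-.497,q[:,1]+.393); print('bowl floor z',np.median(q[d<.02],0))
```

```text
plug flange (array([0.6263, 0.0028, 0.0305]), array([0.6262, 0.0028]), array([0.0586, 0.0592]))
fitted collar (array([0.6176, 0.1415, 0.0284]), array([0.6177, 0.1421]), array([0.0509, 0.0536]))
tube collar (array([0.4958, 0.3435, 0.0321]), array([0.4968, 0.3433]), array([0.0575, 0.0599]))
bowl (array([ 0.4891, -0.3852,  0.0739]), array([ 0.489 , -0.3852]), array([0.1435, 0.1446]))
loose 132 (array([0.4967, 0.3447, 0.0216]), array([0.4969, 0.3452]), array([0.0395, 0.0406])) [0.496 0.345 0.15 ]
fitted 128 (array([0.6195, 0.1425, 0.0218]), array([0.6197, 0.142 ]), array([0.039 , 0.0423])) [0.618 0.14  0.191]
red top [ 0.6121 -0.1037  0.151 ]
green side (array([6.318e-01, 1.000e-04, 3.260e-02]), array([ 6.344e-01, -1.000e-04]), array([0.0433, 0.0668]))
red side [ 0.6148 -0.1086  0.151 ]
fitted [0.6184763  0.14160638]
port [0.62677919 0.00185281]
tog [ 0.63300636 -0.10296238]
tip [ 0.6090486  -0.10438573]
bowl floor z [ 0.49750967 -0.39316529  0.0061382 ]
```

Request:
{"api": "move_arm", "payload": {
  "moves": [0.364, -0.564, 0.0, -61.7, 0.0, 0.364, -0.564, 0.0, -61.7, 0.0, 0.364, -0.564, 0.0, -61.7, 0.0, 0.364, -0.564, 0.0, -61.7, 0.0, 0.364, -0.564, 0.0, -61.7, 0.0, 0.364, -0.564, 0.0, -61.7, 0.0, 0.364, -0.564, 0.0, -61.7, 0.0, 0.364, -0.564, 0.0, -61.7, 0.0],
  "newtons": 20
}}

```text
time_s: 0.9
eef_pos: [0.4801, 0.2292, 0.2267]
ee_rot: [-180.0, 0.0, 3.1]
contact_force: [0.9, 0.6, 0.3]
gripper_width: 0.498
```

Request:
{"api": "move_arm", "payload": {
  "moves": [0.1465, -0.228, 0.0, 0, 0.0, 0.1465, -0.228, 0.0, 0, 0.0, 0.1465, -0.228, 0.0, 0, 0.0, 0.1465, -0.228, 0.0, 0, 0.0, 0.1465, -0.228, 0.0, 0, 0.0, 0.1465, -0.228, 0.0, 0, 0.0, 0.1465, -0.228, -0.05, 0, 0.0, 0.1465, -0.228, -0.08, 0, 0.0]
}}

```text
time_s: 1.7
eef_pos: [0.6255, 0.0018, 0.1443]
ee_rot: [180.0, 0.1, 3.3]
contact_force: [-1.0, 0.5, -0.3]
gripper_width: 0.498
```

```bash
cat > snap.py <<'E'
import sys
from plant import arm
import cv2,numpy as np
t=sys.argv[1]
o=arm.get_obs(); print(o['time_s'],o['eef_pos'].round(4),o['ee_rot'].round(2),o['contact_force'].round(2),o['torque'].round(2),round(o['gripper_width'],3),o['qpos'].round(0))
for n in sys.argv[2:]:
    c=arm.camera(n); np.savez(f"{n}{t}.npz",**c)
    im=c['image'][:,:,::-1]; im=im[120:260,190:510] if n=='top' else im[120:280,200:440]
    cv2.imwrite(f"pics/{n}{t}.png",cv2.resize(im,None,fx=2.4,fy=2.4,interpolation=cv2.INTER_CUBIC))
E
python3 snap.py 1 top side
```

```text
1.7 [0.6255 0.0018 0.1443] [1.7998e+02 8.0000e-02 3.3300e+00] [-1.04  0.46 -0.29] [-0.07  0.11 -0.03] 0.498 [-21.  30.  24.  97. -15.  56.  11.]
```

View pics/side1.png

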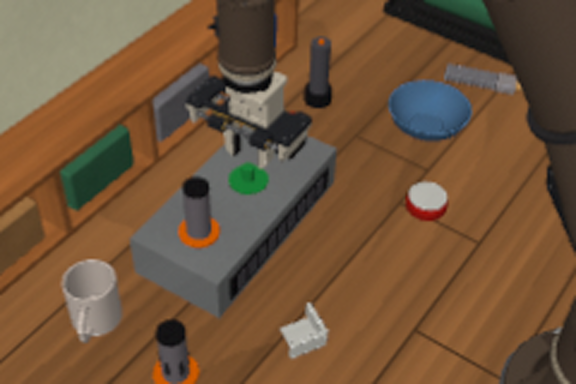

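View pics/top1.png

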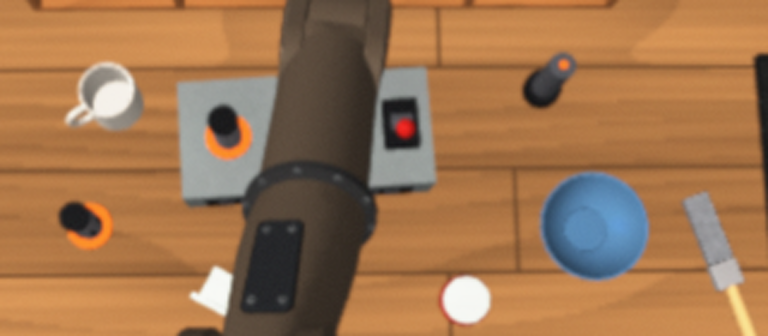

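Request:
{"api": "move_arm", "payload": {
  "moves": [0, 0, -0.03, 0, 0.0, 0, 0, -0.048, 0, 0.0, 0, 0, -0.048, 0, 0.0, 0, 0, -0.048, 0, 1, 0, 0, -0.048, 0, 1, 0, 0, -0.048, 0, 1, 0, 0, -0.048, 0, 1, 0, 0, -0.048, 0, 1]
}}

```text
time_s: 2.6
eef_pos: [0.6268, 0.0031, 0.0999]
ee_rot: [-180.0, -0.1, 3.4]
contact_force: [-0.9, 0.4, 6.5]
gripper_width: 0.231
```

Request:
{"api": "move_arm", "payload": {
  "moves": [0, 0, 0.01, 0, 1, 0, 0, 0.03, 0, 1, 0, 0, 0.07, 0, 1, 0, 0, 0.11, 0, 1, 0, 0, 0.14, 0, 1, 0, 0, 0.14, 0, 1]
}}

```text
time_s: 3.2
eef_pos: [0.6285, 0.0025, 0.2442]
ee_rot: [-180.0, -0.5, 3.4]
contact_force: [0.9, 1.3, -0.2]
gripper_width: 0.232
```

```bash
python3 snap.py 2 side
```

```text
3.2 [0.6285 0.0025 0.2442] [-179.99   -0.46    3.42] [ 0.86  1.32 -0.22] [-0.12  0.06  0.  ] 0.232 [-23.  25.  26.  90. -12.  67.   9.]
```

View pics/side2.png

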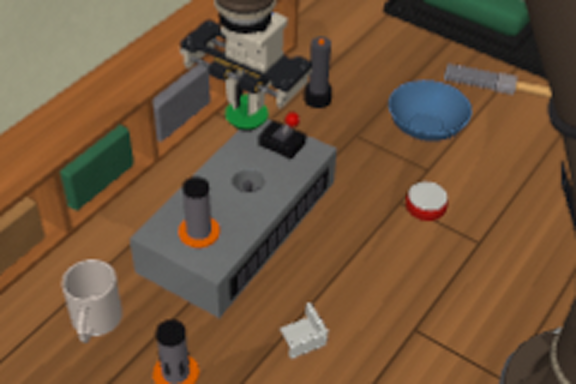

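The plug is held clear of the housing and the open port shows in the side crop at about (248,181). I'll refine the bowl and port positions from this view.

Run:
```python
from h import *
s=load('side2.npz')
b=[x for x in blobs(mask(s,'blue')) if 340<x[1][0]<420]
P=cloud(s)
for st,ce,m in b: print(st,ce.round(1),np.median(P[m],0).round(3))
m=np.any([x[2] for x in b],0)
cn=np.vstack(cv2.findContours(m.astype(np.uint8),0,2)[0]); xy=np.array([plane(s,*p[0],.055)[:2] for p in cn],np.float32)
print(cv2.minEnclosingCircle(xy),cv2.fitEllipse(xy))
# port: dark region in crop near (303,195)
g=cv2.cvtColor(s['image'],cv2.COLOR_RGB2GRAY); x0,y0=292,186
q=P[186:206,290:318]; mm=q[...,2]<.078; mm&=(abs(q[...,0]-.627)<.04)&(abs(q[...,1])<.04)
mf=np.zeros(g.shape,np.uint8); mf[186:206,290:318]=mm
cn=max(cv2.findContours(mf,0,2)[0],key=cv2.contourArea); xy=np.array([plane(s,*p[0],.085)[:2] for p in cn],np.float32)
print('port',mm.sum(),cv2.minEnclosingCircle(xy),cv2.fitEllipse(xy),xy.min(0),xy.max(0))
```

```text
[363 154  33  23 582] [378.8 165.3] [ 0.498 -0.416  0.029]
((0.4873059391975403, -0.3824990391731262), 0.0786159336566925) ((0.4859330952167511, -0.3832267224788666), (0.14596566557884216, 0.15318895876407623), 24.62525749206543)
port 85 ((0.625231921672821, 0.0015321110840886831), 0.025682583451271057) ((0.6250403523445129, 0.0018818231765180826), (0.04402470961213112, 0.04895520582795143), 141.75140380859375) [ 0.6026303  -0.02101535] [0.6491425 0.0256868]
```

Request:
{"api": "move_arm", "payload": {
  "moves": [-0.1375, -0.388, 0, 0, 1, -0.1375, -0.388, 0, 0, 1, -0.1375, -0.388, 0, 0, 1, -0.1375, -0.388, 0, 0, 1, -0.1375, -0.388, 0, 0, 1, -0.1375, -0.388, 0, 0, 1, -0.1375, -0.388, 0, 0, 1, -0.1375, -0.388, 0, 0, 1]
}}

```text
time_s: 4.05
eef_pos: [0.4911, -0.3752, 0.2378]
ee_rot: [-179.9, 0.1, 3.5]
contact_force: [1.1, -0.6, -1.7]
gripper_width: 0.231
```

Request:
{"api": "move_arm", "payload": {
  "moves": [-0.004, -0.012, -0.0, 0, 1, -0.004, -0.012, -0.05, 0, 1, -0.004, -0.012, -0.1, 0, 1, -0.004, -0.012, -0.15, 0, 1, -0.004, -0.012, -0.18, 0, 1, -0.004, -0.012, -0.18, 0, 1]
}}

```text
time_s: 4.65
eef_pos: [0.4855, -0.3829, 0.0537]
ee_rot: [-179.7, 0.4, 3.5]
contact_force: [-0.4, 0.5, -0.6]
gripper_width: 0.232
```

```bash
python3 snap.py 3 side top
```

```text
4.65 [ 0.4855 -0.3829  0.0537] [-179.66    0.44    3.45] [-0.38  0.52 -0.58] [-0.06  0.1  -0.03] 0.232 [ 16.  37.  25. 102. -21.  46.  56.]
```

View pics/side3.png

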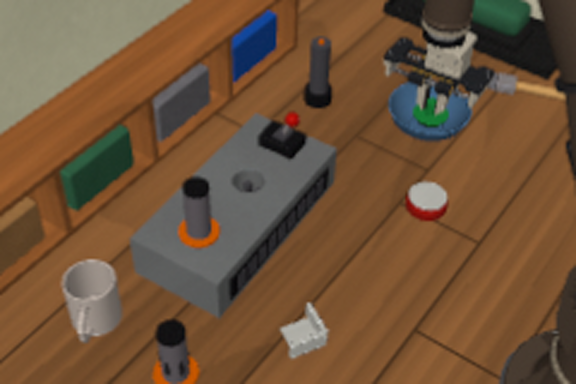

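Request:
{"api": "move_arm", "payload": {
  "moves": [0, 0, -0.008, 0, 1, 0, 0, -0.015, 0, 1, 0, 0, -0.015, 0, 1]
}}

```text
time_s: 5.05
eef_pos: [0.4886, -0.3858, 0.0438]
ee_rot: [-180.0, -0.0, 3.5]
contact_force: [0.2, 0.1, -0.1]
gripper_width: 0.23
```

Request:
{"api": "move_arm", "payload": {
  "moves": [0, 0, -0.006, 0, 1, 0, 0, -0.006, 0, 1, 0, 0, -0.006, 0, 0.2, 0, 0, -0.006, 0, 0.2, 0, 0, -0.006, 0, 0.2, 0, 0, 0.03, 0, 0.2, 0, 0, 0.08, 0, 0.2, 0, 0, 0.13, 0, 0.2]
}}

```text
time_s: 5.85
eef_pos: [0.488, -0.3858, 0.1751]
ee_rot: [-180.0, 0.1, 3.4]
contact_force: [1.3, -0.6, 0.2]
gripper_width: 0.401
```

```bash
python3 snap.py 4 side
```

```text
5.85 [ 0.488  -0.3858  0.1751] [-1.7997e+02  7.0000e-02  3.4300e+00] [ 1.34 -0.63  0.2 ] [-0.07 -0.05  0.03] 0.401 [ 13.  29.  30.  96. -16.  59.  52.]
```

View pics/side4.png

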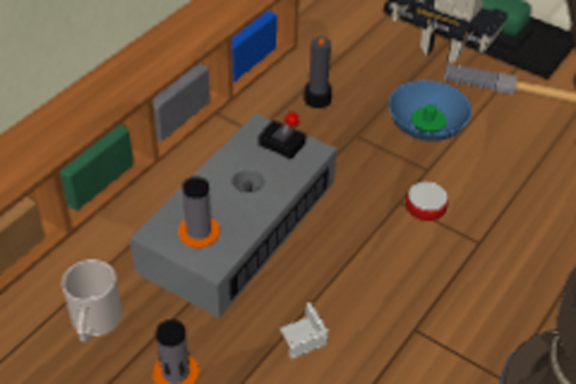

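Request:
{"api": "move_arm", "payload": {
  "moves": [0.009, 0.0, 0.05, 0, -1, 0.009, 0.35, 0.085, 0, -1, 0.009, 0.35, 0.085, 0, -1, 0.009, 0.35, 0.085, 0, -1, 0.009, 0.35, 0.085, 0, -1, 0.009, 0.35, 0.085, 0, -1, 0.009, 0.35, 0.085, 0, -1, 0.009, 0.35, 0.085, 0, -1]
}}

```text
time_s: 6.7
eef_pos: [0.4972, -0.0359, 0.2591]
ee_rot: [-180.0, -0.1, 3.4]
contact_force: [1.5, 0.3, 0.5]
gripper_width: 0.995
```

Request:
{"api": "move_arm", "payload": {
  "moves": [0.0, 0.38, 0.0, 0, -1, 0.0, 0.38, 0.0, 0, -1, 0.0, 0.38, 0.0, 0, -1, 0.0, 0.38, 0.0, 0, -1, 0.0, 0.38, 0.0, 0, -1, 0.0, 0.38, 0.0, 0, -1, 0.0, 0.38, 0.0, 0, -1, 0.0, 0.38, 0.0, 0, -1]
}}

```text
time_s: 7.5
eef_pos: [0.4962, 0.3469, 0.2584]
ee_rot: [-179.9, 0.0, 3.7]
contact_force: [0.6, -0.7, 0.2]
gripper_width: 1.005
```

```bash
python3 snap.py 5 side
```

```text
7.5 [0.4962 0.3469 0.2584] [-1.7991e+02  2.0000e-02  3.6700e+00] [ 0.55 -0.68  0.19] [-0.07  0.03 -0.05] 1.005 [-51.  22.  16.  91.  -6.  68. -30.]
```

Request:
{"api": "move_arm", "payload": {
  "moves": [0, 0, -0.05, 0, -1, 0, 0, -0.1, 0, -1, 0, 0, -0.14, 0, -1, 0, 0, -0.162, 0, -1, 0, 0, -0.162, 0, -1, 0, 0, -0.162, 0, -1]
}}

```text
time_s: 8.15
eef_pos: [0.498, 0.342, 0.0972]
ee_rot: [180.0, -0.0, 3.4]
contact_force: [-0.2, -0.4, 0.5]
gripper_width: 1.0
```

```bash
python3 snap.py 6 side top
python3 - <<'E'
import cv2
from h import *
c=load('side6.npz'); im=c['image'][160:340,200:360,::-1]; cv2.imwrite('pics/s6.png',cv2.resize(im,None,fx=3.3,fy=3.3,interpolation=2))
E
```

```text
8.15 [0.498  0.342  0.0972] [ 1.80e+02 -2.00e-02  3.41e+00] [-0.17 -0.39  0.54] [-0.08  0.03 -0.01] 1.0 [-49.  31.  14. 102.  -9.  48. -28.]
```

View pics/s6.png

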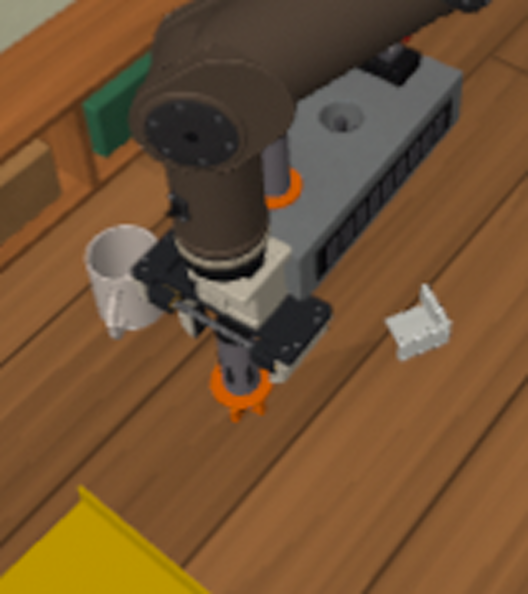

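Request:
{"api": "move_arm", "payload": {
  "moves": [-0.001, 0.002, 0, 0, -1, -0.001, 0.002, 0, 0, 1, -0.001, 0.002, 0, 0, 1, -0.001, 0.002, 0, 0, 1, -0.001, 0.002, 0, 0, 1, -0.001, 0.002, 0, 0, 1, -0.001, 0.002, 0, 0, 1],
  "newtons": 25
}}

```text
time_s: 8.95
eef_pos: [0.4965, 0.3442, 0.0965]
ee_rot: [180.0, -0.0, 3.4]
contact_force: [0.4, -0.3, -0.1]
gripper_width: 0.528
```

Request:
{"api": "move_arm", "payload": {
  "moves": [0, 0, 0.02, 0, 1, 0, 0, 0.07, 0, 1, 0, 0, 0.12, 0, 1, 0, -0.05, 0.13, 0, 1, 0, -0.1, 0.13, 0, 1, 0, -0.15, 0.13, 0, 1, 0, -0.2, 0.13, 0, 1, 0, -0.25, 0.13, 0, 1]
}}

```text
time_s: 9.75
eef_pos: [0.4961, 0.0932, 0.2267]
ee_rot: [-180.0, -0.0, 3.5]
contact_force: [1.5, 0.0, -0.7]
gripper_width: 0.43
```

Request:
{"api": "move_arm", "payload": {
  "moves": [0.0, -0.05, 0, 0, 1, 0.04, -0.092, 0, 0, 1, 0.08, -0.092, 0, 0, 1, 0.12, -0.092, 0, 0, 1, 0.1297, -0.0922, 0, 0, 1, 0.1297, -0.0922, 0, 0, 1, 0.1297, -0.0922, -0.03, 0, 1]
}}

```text
time_s: 10.45
eef_pos: [0.6278, 0.0027, 0.1993]
ee_rot: [-180.0, -0.3, 3.4]
contact_force: [-0.3, 0.3, 2.6]
gripper_width: 0.429
```

```bash
python3 snap.py 7 side
python3 - <<'E'
import cv2
from h import *
c=load('side7.npz'); im=c['image'][140:240,250:370,::-1]; cv2.imwrite('pics/s7.png',cv2.resize(im,None,fx=6,fy=6,interpolation=2))
for z in (.0965+.0,): pass
E
```

```text
10.45 [0.6278 0.0027 0.1993] [-180.     -0.32    3.43] [-0.26  0.29  2.57] [-0.16  0.04 -0.04] 0.429 [-21.  27.  23.  93. -12.  62.   9.]
```

View pics/s7.png

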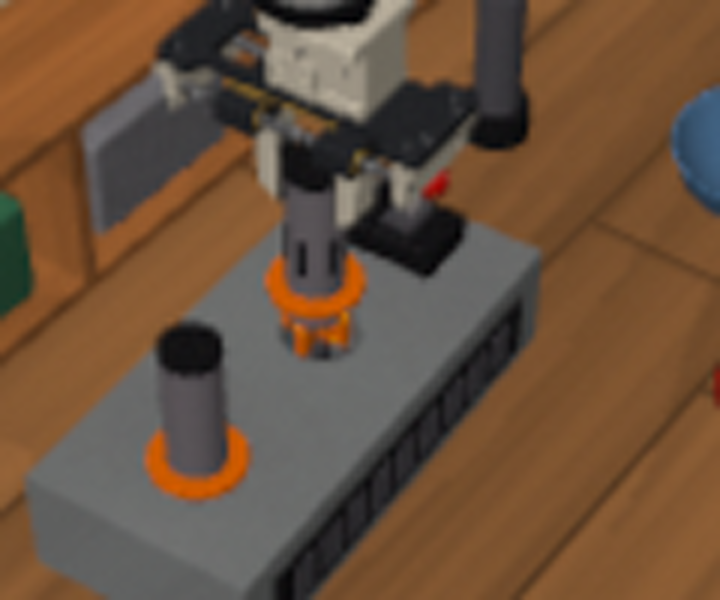

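Run:
```python
from h import *
c=load('side7.npz')
m=mask(c,'orange').copy()
for st,ce,mm in blobs(m): print(st,ce)
def fit(m,z):
    cn=max(cv2.findContours(m.astype(np.uint8),0,2)[0],key=cv2.contourArea)
    xy=np.array([plane(c,*p[0],z)[:2] for p in cn],np.float32); return cv2.minEnclosingCircle(xy),cv2.fitEllipse(xy)
m2=m.copy(); m2[:181]=0;m2[191:]=0;
for z in (.154,): print([ (st,fit(mm,z)) for st,ce,mm in blobs(m2) if 290<ce[0]<320])
P=cloud(c)
print([(ce,fit(mm,.091)) for st,ce,mm in blobs(m) if ce[1]>205])
```

```text
[295 183  16  11  69] [302.30434783 188.7826087 ]
[299 195   2   4   7] [299.57142857 196.28571429]
[303 194   5   3   7] [305.28571429 194.85714286]
[275 212  16  11  73] [282.89041096 218.08219178]
[(array([295, 183,  16,   8,  49], dtype=int32), (((0.6146790385246277, 0.01921960897743702), 0.030664825811982155), ((0.6160364151000977, 0.016467630863189697), (0.05195077881217003, 0.056486379355192184), 126.18289184570312)))]
[(array([282.89041096, 218.08219178]), (((0.6151144504547119, 0.14098431169986725), 0.03166303038597107), ((0.6169073581695557, 0.13879559934139252), (0.05591440200805664, 0.0635000467300415), 41.430206298828125)))]
```

Run:
```python
from h import *
c=load('side7.npz')
m=mask(c,'orange')
for st,ce,mm in blobs(m,30):
    held=ce[1]<200; 
    for z in ((.154,.148) if held else (.091,)):
        cn=cv2.findContours(mm.astype(np.uint8),0,2)[0][0]; xy=np.array([plane(c,*p[0],z)[:2] for p in cn],np.float32); print(held,z,cv2.minEnclosingCircle(xy),(xy.min(0)+xy.max(0))/2)
print(proj(c,[.627,.0023,.154]),proj(c,[.6185,.1416,.091]))
for st,ce,mm in blobs(m,30): print(st[0]+(st[2]-1)/2,st[1]+(st[3]-1)/2)
```

```text
True 0.154 ((0.6111218333244324, 0.0249885693192482), 0.03483309969305992) [0.6146812  0.02499657]
True 0.148 ((0.614963710308075, 0.020093560218811035), 0.03504623472690582) [0.6185448  0.02010161]
False 0.091 ((0.6151144504547119, 0.14098431169986725), 0.03166303038597107) [0.6160631 0.1413503]
[302.25005041 182.65666601] [281.86549074 215.81339476]
302.5 188.0
282.5 217.0
```

Run:
```python
from h import *
c=load('side7.npz')
for z in (.154,.148,.144,.14,.136,.132): print(z,proj(c,[.627,.0023,z]))
P=cloud(c)
b=[x for x in blobs(mask(c,'orange'),30) if x[1][1]<200][0]; print(np.percentile(P[b[2]],[10,50,75,90],axis=0).round(3))
# tube top dark region in the crop
q=P[164:176,292:312].reshape(-1,3); q=q[(abs(q[:,0]-.627)<.03)&(abs(q[:,1])<.03)]; print(np.percentile(q[:,2],[50,80,90,97]))
```

```text
0.154 [302.25005041 182.65666601]
0.148 [302.26649342 183.77753996]
0.144 [302.27740762 184.52106307]
0.14 [302.28828377 185.26162499]
0.136 [302.29912207 185.99924254]
0.132 [302.30992269 186.73393241]
[[ 0.599 -0.012  0.131]
 [ 0.613  0.017  0.136]
 [ 0.631  0.027  0.137]
 [ 0.648  0.031  0.139]]
[0.22982274 0.23584049 0.23740126 0.24092142]
```

Request:
{"api": "move_arm", "payload": {
  "moves": [0, 0, 0.0, 0, 1, 0, 0, -0.006, 0, 1, 0, 0, -0.012, 0, 1, 0, 0, -0.012, 0, 1]
}}

```text
time_s: 10.9
eef_pos: [0.6258, 0.0032, 0.1844]
ee_rot: [-180.0, 0.0, 3.5]
contact_force: [-0.6, 0.6, -0.4]
gripper_width: 0.43
```

Request:
{"api": "move_arm", "payload": {
  "moves": [0, -0.001, -0.004, 0, 1, 0, -0.001, -0.008, 0, 1, 0, -0.001, -0.011, 0, 1, 0, -0.001, -0.011, 0, 1]
}}

```text
time_s: 11.3
eef_pos: [0.6273, 0.0019, 0.175]
ee_rot: [-180.0, -0.2, 3.4]
contact_force: [-1.7, 0.4, 9.5]
gripper_width: 0.43
```

Request:
{"api": "move_arm", "payload": {
  "moves": [0, 0, 0.0, 4, 1, 0, 0, 0.0, 8, 1, 0, 0, 0, 12, 1]
}}

```text
time_s: 11.6
eef_pos: [0.6275, 0.0017, 0.1751]
ee_rot: [180.0, -0.2, 15.6]
contact_force: [0.7, -0.5, 9.2]
gripper_width: 0.433
```

```bash
python3 snap.py x
```

```text
11.6 [0.6275 0.0017 0.1751] [179.96  -0.18  15.59] [ 0.67 -0.45  9.23] [-0.14  0.33 -0.09] 0.433 [-18.  28.  19.  95. -11.  59.  20.]
```

Request:
{"api": "move_arm", "payload": {
  "moves": [0, 0, 0.0, 4, 1, 0, 0, 0.0, 8, 1, 0, 0, 0, 12, 1]
}}

```text
time_s: 11.9
eef_pos: [0.6276, 0.0018, 0.1751]
ee_rot: [179.9, -0.2, 27.6]
contact_force: [-0.3, -0.4, 9.5]
gripper_width: 0.432
```

Request:
{"api": "move_arm", "payload": {
  "moves": [0, 0, 0.0, 4, 1, 0, 0, 0.0, 8, 1, 0, 0, 0, 12, 1]
}}

```text
time_s: 12.2
eef_pos: [0.6276, 0.0019, 0.1751]
ee_rot: [179.9, -0.2, 39.6]
contact_force: [0.2, 0.4, 9.0]
gripper_width: 0.432
```

Request:
{"api": "move_arm", "payload": {
  "moves": [0, 0, 0.0, 4, 1, 0, 0, 0.0, 8, 1, 0, 0, 0, 10, 1]
}}

```text
time_s: 12.5
eef_pos: [0.6276, 0.002, 0.1751]
ee_rot: [179.9, -0.2, 49.6]
contact_force: [-0.1, 0.2, 8.3]
gripper_width: 0.433
```

Request:
{"api": "move_arm", "payload": {
  "moves": [0, 0, 0.0, 4, 1, 0, 0, 0.0, 8, 1, 0, 0, 0, 10, 1]
}}

```text
time_s: 12.8
eef_pos: [0.6276, 0.0021, 0.1751]
ee_rot: [179.8, -0.1, 59.6]
contact_force: [-0.1, 0.9, 8.2]
gripper_width: 0.434
```

Request:
{"api": "move_arm", "payload": {
  "moves": [0, 0, 0.0, 4, 1, 0, 0, 0.0, 8, 1, 0, 0, 0, 10, 1]
}}

```text
time_s: 13.1
eef_pos: [0.6278, 0.0026, 0.1749]
ee_rot: [179.8, -0.1, 69.6]
contact_force: [0.6, 2.3, 6.2]
gripper_width: 0.432
```

```bash
python3 snap.py 8 side;python3 - <<'E'
import cv2
from h import *
c=load('side8.npz'); im=c['image'][140:240,250:370,::-1]; cv2.imwrite('pics/s8.png',cv2.resize(im,None,fx=6,fy=6,interpolation=2))
E
```

```text
13.1 [0.6278 0.0026 0.1749] [ 1.7982e+02 -1.4000e-01  6.9600e+01] [0.55 2.34 6.25] [ 0.61 -0.25 -0.05] 0.432 [-9. 28.  6. 94. -3. 58. 67.]
```

View pics/s8.png

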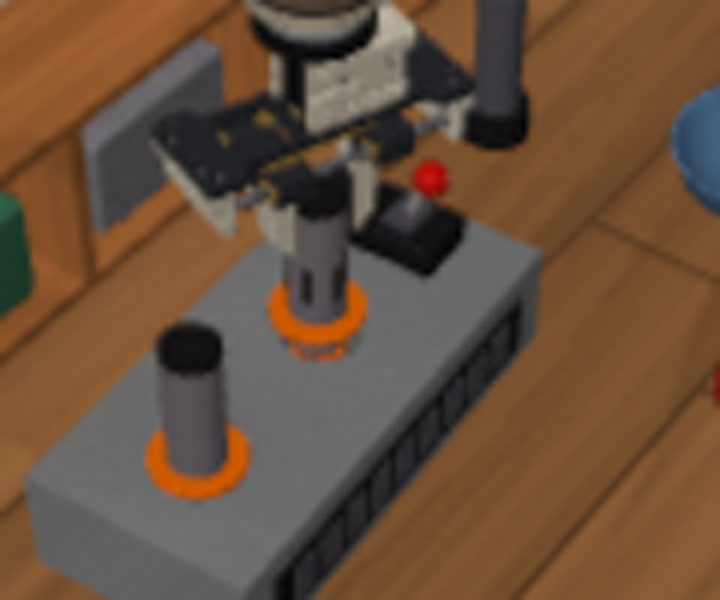

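Request:
{"api": "move_arm", "payload": {
  "moves": [0, 0, 0.0, 3, 1, 0, 0, 0.0, 6, 1, 0, 0, 0, 6, 1]
}}

```text
time_s: 13.45
eef_pos: [0.6276, 0.0028, 0.1747]
ee_rot: [179.8, -0.1, 75.6]
contact_force: [1.2, 2.1, 4.8]
gripper_width: 0.43
```

```bash
python3 snap.py x
```

```text
13.45 [0.6276 0.0028 0.1747] [ 1.7984e+02 -1.2000e-01  7.5560e+01] [1.17 2.07 4.8 ] [ 0.71 -0.21 -0.05] 0.43 [-8. 28.  4. 94. -2. 59. 73.]
```

Request:
{"api": "move_arm", "payload": {
  "moves": [0, 0, -0.001, 3, 1, 0, 0, -0.001, 6, 1, 0, 0, -0.001, 6, 1]
}}

```text
time_s: 13.75
eef_pos: [0.6262, 0.0017, 0.1724]
ee_rot: [-180.0, 0.0, 81.5]
contact_force: [-0.3, 0.0, -0.7]
gripper_width: 0.431
```

```bash
python3 snap.py x
```

```text
13.75 [0.6262 0.0017 0.1724] [-180.      0.     81.47] [-0.27  0.03 -0.68] [ 0.05 -0.03 -0.  ] 0.431 [-7. 28.  3. 94. -2. 58. 78.]
```

Request:
{"api": "move_arm", "payload": {
  "moves": [0, 0, -0.002, 1, 1, 0, 0, -0.004, 2, 1, 0, 0, -0.006, 2, 1, 0, 0, -0.006, 2, 1]
}}

```text
time_s: 14.15
eef_pos: [0.6261, 0.0015, 0.1661]
ee_rot: [-180.0, 0.0, 83.4]
contact_force: [0.4, -1.6, -2.3]
gripper_width: 0.432
```

```bash
python3 snap.py x
```

```text
14.15 [0.6261 0.0015 0.1661] [-1.7998e+02  3.0000e-02  8.3390e+01] [ 0.44 -1.65 -2.27] [-0.71 -0.18 -0.03] 0.432 [-7. 28.  3. 94. -1. 58. 80.]
```

Request:
{"api": "move_arm", "payload": {
  "moves": [0, 0, -0.003, 0, 1, 0, 0, -0.006, 0, 1, 0, 0, -0.009, 0, 1, 0, 0, -0.011, 0, 1, 0, 0, -0.011, 0, 1]
}}

```text
time_s: 14.65
eef_pos: [0.6262, 0.0016, 0.1553]
ee_rot: [-180.0, 0.0, 83.4]
contact_force: [1.6, -3.6, -1.8]
gripper_width: 0.431
```

```bash
python3 snap.py 9 side;python3 - <<'E'
import cv2
from h import *
c=load('side9.npz'); im=c['image'][140:240,250:370,::-1]; cv2.imwrite('pics/s9.png',cv2.resize(im,None,fx=6,fy=6,interpolation=2))
E
```

```text
14.65 [0.6262 0.0016 0.1553] [-1.7999e+02  2.0000e-02  8.3420e+01] [ 1.61 -3.6  -1.83] [-1.12 -0.25 -0.04] 0.431 [-7. 29.  2. 95. -1. 56. 80.]
```

View pics/s9.png

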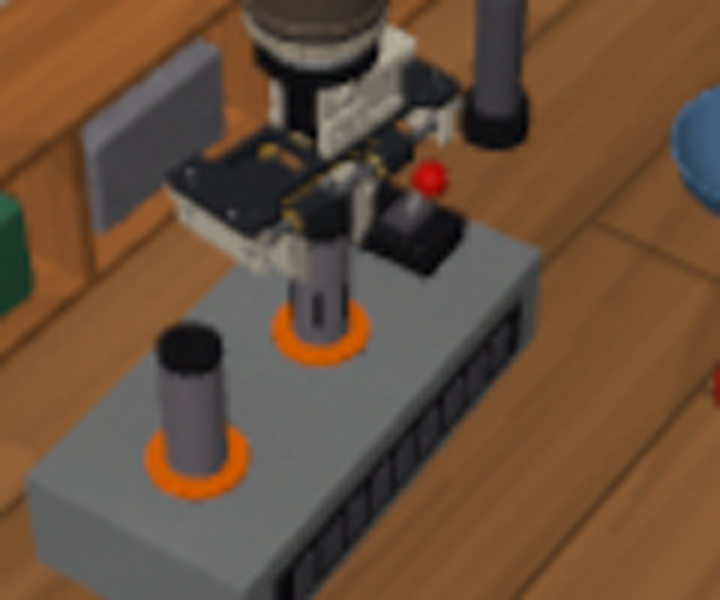

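Request:
{"api": "move_arm", "payload": {
  "moves": [0, -0.001, -0.001, 0, 1, 0, -0.001, -0.002, 0, 1, 0, -0.001, -0.0025, 0, 1, 0, -0.001, -0.0025, 0, 1]
}}

```text
time_s: 15.1
eef_pos: [0.6265, 0.0014, 0.1551]
ee_rot: [179.9, -0.1, 83.5]
contact_force: [-5.7, -1.3, 16.6]
gripper_width: 0.433
```

Request:
{"api": "move_arm", "payload": {
  "moves": [0, 0, 0.0015, 0, 1, 0, 0, 0.0018, 0, 0.0, 0, 0, 0.0018, 0, -0.3, 0, 0, 0.0018, 0, -0.3, 0, 0, 0.0018, 0, -0.3, 0, 0, 0.03, 0, -0.3, 0, 0, 0.07, 0, -0.3, 0, 0, 0.1, 0, -0.3]
}}

```text
time_s: 15.9
eef_pos: [0.6265, 0.0011, 0.2549]
ee_rot: [180.0, -0.0, 83.4]
contact_force: [1.1, 0.3, -0.0]
gripper_width: 0.653
```

```bash
python3 snap.py 10 side top;python3 - <<'E'
import cv2
from h import *
c=load('side10.npz'); im=c['image'][140:240,250:370,::-1]; cv2.imwrite('pics/s10.png',cv2.resize(im,None,fx=6,fy=6,interpolation=2))
m=mask(c,'orange');P=cloud(c)
for st,ce,mm in blobs(m,30): print(st,ce,np.median(P[mm],0).round(4),np.percentile(P[mm][:,2],[10,90]).round(4))
E
```

```text
15.9 [0.6265 0.0011 0.2549] [ 1.7995e+02 -2.0000e-02  8.3440e+01] [ 1.15  0.3  -0.02] [-0.01 -0.02  0.02] 0.653 [-7. 24.  3. 88. -1. 68. 80.]
[296 191  15  10  62] [303.19354839 196.48387097] [0.6093 0.016  0.0922] [0.0897 0.0955]
[275 212  16  11  75] [282.84       218.05333333] [0.6033 0.1541 0.0921] [0.0893 0.0949]
```

View pics/s10.png

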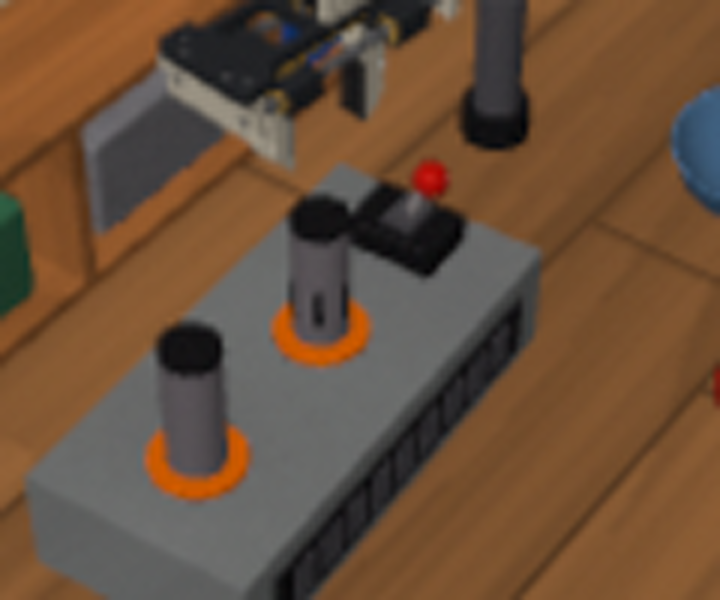

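The tube is flush: its collar is at 0.092 m, the same as the fitted tube. Next is the toggle. I'll come from its -x side with closed fingers and the jaws along the dryer's x.

Request:
{"api": "move_arm", "payload": {
  "moves": [-0.04, -0.03, 0, -80, 1, -0.0815, -0.105, 0, -80, 1, -0.0815, -0.105, 0, -80, 1, -0.0815, -0.105, 0, -80, 1, -0.0815, -0.105, 0, -80, 1, -0.0815, -0.105, 0, -80, 1, -0.0815, -0.105, 0, -80, 1, -0.0815, -0.105, 0, -80, 1]
}}

```text
time_s: 16.8
eef_pos: [0.5444, -0.1038, 0.2523]
ee_rot: [-180.0, 0.0, 14.3]
contact_force: [0.3, -0.0, 0.4]
gripper_width: 0.025
```

Request:
{"api": "move_arm", "payload": {
  "moves": [0, 0, -0.03, -11.3, 1, 0, 0, -0.07, -11.3, 1, 0, 0, -0.1, -11.3, 1, 0, 0, -0.113, -11.3, 1, 0, 0, -0.113, -11.3, 1, 0, 0, -0.113, -11.3, 1]
}}

```text
time_s: 17.4
eef_pos: [0.5453, -0.1043, 0.1409]
ee_rot: [180.0, -0.0, 3.4]
contact_force: [-0.5, 0.1, 0.2]
gripper_width: 0.006
```

```bash
python3 snap.py 11 side;python3 - <<'E'
import cv2
from h import *
c=load('side11.npz'); im=c['image'][120:220,260:380,::-1]; cv2.imwrite('pics/s11.png',cv2.resize(im,None,fx=6,fy=6,interpolation=2))
E
```

```text
17.4 [ 0.5453 -0.1043  0.1409] [ 1.7999e+02 -5.0000e-02  3.3800e+00] [-0.47  0.15  0.25] [-0.08 -0.05 -0.01] 0.006 [ -8.  24.  18. 107. -10.  50.  18.]
```

View pics/s11.png

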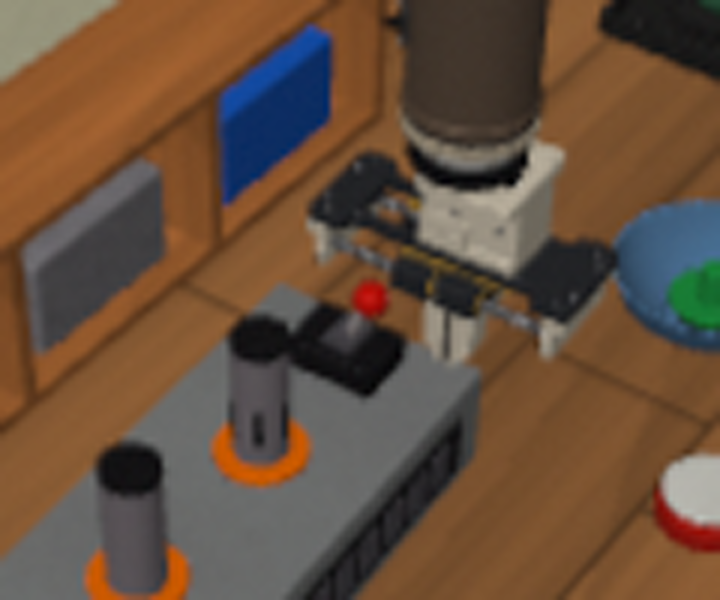

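Request:
{"api": "move_arm", "payload": {
  "moves": [0.01, 0, 0.004, 0, 1, 0.02, 0.0, 0.004, 0, 1, 0.03, 0.001, 0.004, 0, 1, 0.04, 0.001, 0.004, 0, 1, 0.05, 0.002, 0.004, 0, 1]
}}

```text
time_s: 17.95
eef_pos: [0.5935, -0.1024, 0.1463]
ee_rot: [-179.9, 0.2, 3.4]
contact_force: [-30.6, 3.5, 65.0]
gripper_width: 0.008
```

Request:
{"api": "move_arm", "payload": {
  "moves": [0.01, 0, 0, 0, 1, 0.02, 0, 0, 0, 1, 0.026, 0.001, 0.0, 0, 1, 0.03, 0.001, 0.0, 0, 1]
}}

```text
time_s: 18.35
eef_pos: [0.6251, -0.101, 0.1435]
ee_rot: [180.0, 0.0, 3.4]
contact_force: [-1.0, -1.0, 0.0]
gripper_width: 0.005
```

```bash
python3 snap.py 12 side top;python3 - <<'E'
import cv2
from h import *
c=load('side12.npz'); im=c['image'][120:220,260:380,::-1]; cv2.imwrite('pics/s12.png',cv2.resize(im,None,fx=6,fy=6,interpolation=2))
E
```

```text
18.35 [ 0.6251 -0.101   0.1435] [1.7999e+02 5.0000e-02 3.3900e+00] [-0.98 -1.    0.01] [-0.11  0.31 -0.04] 0.005 [ -8.  31.  18.  96. -11.  56.  18.]
```

View pics/s12.png

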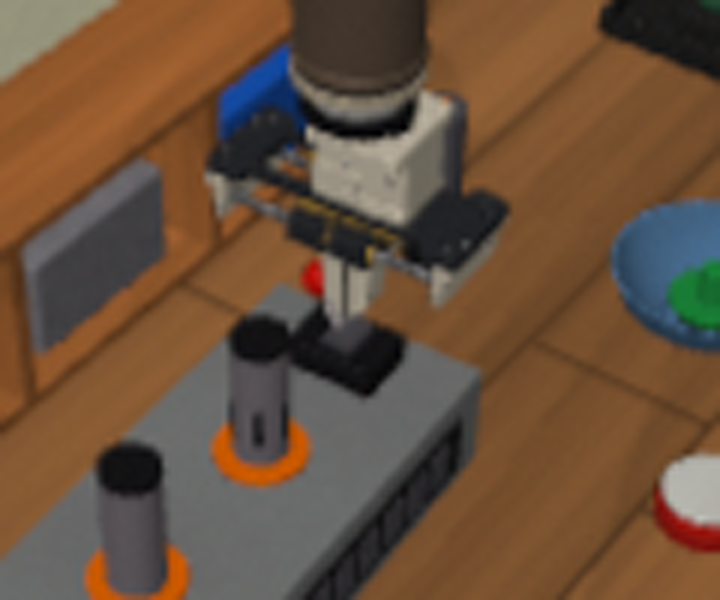

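The toggle went over, but one reading mid-push showed a 65 N spike upwards, because the ball wedged under the fingers. I'll check the toggle's position before doing anything more.

Run:
```python
from h import *
for n in ('side12.npz','side11.npz'):
    c=load(n);P=cloud(c)
    for st,ce,mm in blobs(mask(c,'red'),5): print(n,st,ce.round(1),np.median(P[mm],0).round(3))
cen=np.array([.625,.0318]);a=np.radians(3.4);Y=np.array([-np.sin(a),np.cos(a)]);X=np.array([np.cos(a),np.sin(a)])
c=load('side12.npz')
for t in (-.5,0,.2,.3,.4,.5):
    p=cen-.135*Y+.05*np.sin(t)*X; print(t,p.round(4),proj(c,[*p,.107+.05*np.cos(t)]).round(1))
```

```text
side12.npz [311 164   3   5  12] [312.1 166.2] [ 0.652 -0.095  0.159]
side12.npz [370 204  16   8  52] [376.9 208.3] [ 0.37  -0.172  0.017]
side11.npz [319 167   6   6  24] [321.4 169.5] [ 0.608 -0.1    0.16 ]
side11.npz [370 204  16   8  53] [376.8 208.3] [ 0.371 -0.172  0.018]
-0.5 [ 0.6091 -0.1044] [321.8 170.6]
0 [ 0.633 -0.103] [316.8 167.3]
0.2 [ 0.6429 -0.1024] [314.8 166.6]
0.3 [ 0.6478 -0.1021] [313.8 166.4]
0.4 [ 0.6524 -0.1018] [312.8 166.3]
0.5 [ 0.6569 -0.1015] [311.9 166.3]
```

Request:
{"api": "move_arm", "payload": {
  "moves": [0.002, 0, 0, 0, 1, 0.004, 0, 0, 0, 1]
}}

```text
time_s: 18.65
eef_pos: [0.6283, -0.101, 0.1438]
ee_rot: [-180.0, 0.1, 3.4]
contact_force: [-1.8, 0.5, -0.3]
gripper_width: 0.006
```

Request:
{"api": "move_arm", "payload": {
  "moves": [0.002, 0, 0, 0, 1, 0.003, 0, 0, 0, 1]
}}

```text
time_s: 18.85
eef_pos: [0.6293, -0.101, 0.1434]
ee_rot: [-179.9, 0.3, 3.4]
contact_force: [-10.4, 1.6, 4.1]
gripper_width: 0.009
```

Request:
{"api": "move_arm", "payload": {
  "moves": [-0.006, 0, 0, 0, 1, -0.01, 0, 0.005, 0, 1, -0.01, 0, 0.04, 0, 1, -0.02, 0, 0.09, 0, 1, -0.07, 0, 0.12, 0, 1, -0.11, 0, 0.13, 0, 1, -0.16, 0, 0.13, 0, 1, -0.2, 0, 0.13, 0, 1]
}}

```text
time_s: 19.65
eef_pos: [0.4297, -0.1013, 0.275]
ee_rot: [-180.0, -0.1, 3.4]
contact_force: [-0.4, -0.2, -0.2]
gripper_width: 0.005
```

```bash
python3 snap.py 13 side top;python3 - <<'E'
from h import *
for n in ('side13.npz','top13.npz'):
    c=load(n);P=cloud(c)
    for k in('red','orange','green'):
        for st,ce,mm in blobs(mask(c,k),5): print(n,k,st,ce.round(1),np.median(P[mm],0).round(3))
c=load('top13.npz')
for t in(-.5,.3,.4,.5):
    print(t,proj(c,[.633+.05*np.sin(t),-.103+.003*np.sin(t),.107+.05*np.cos(t)]))
E
```

```text
19.65 [ 0.4297 -0.1013  0.275 ] [-1.7999e+02 -1.5000e-01  3.3700e+00] [-0.44 -0.24 -0.23] [-0.05  0.06 -0.02] 0.005 [-12.   4.  20. 111.  -2.  65.  12.]
side13.npz red [310 164   6   5  21] [312.4 165.9] [ 0.65  -0.097  0.158]
side13.npz red [370 204  16   8  54] [376.9 208.3] [ 0.371 -0.172  0.017]
side13.npz orange [296 191  15  10  64] [303.3 196.4] [0.61  0.016 0.092]
side13.npz orange [275 212  16  11  73] [282.9 218.1] [0.602 0.154 0.092]
side13.npz green [372 164  14  11 112] [378.3 169.2] [ 0.483 -0.38   0.028]
top13.npz red [354 158   8   6  39] [357.4 160.8] [ 0.653 -0.099  0.16 ]
top13.npz orange [318 169  16  14  69] [325.7 177.2] [0.611 0.002 0.091]
top13.npz orange [277 170  17  15  68] [286.3 178.8] [0.605 0.129 0.092]
top13.npz green [426 207  19  18 254] [435.  215.4] [ 0.485 -0.381  0.026]
-0.5 [358.86641242 174.40344791]
0.3 [357.97708618 162.57982993]
0.4 [357.80212295 161.31879063]
0.5 [357.61876755 160.15561557]
```

View pics/side13.png

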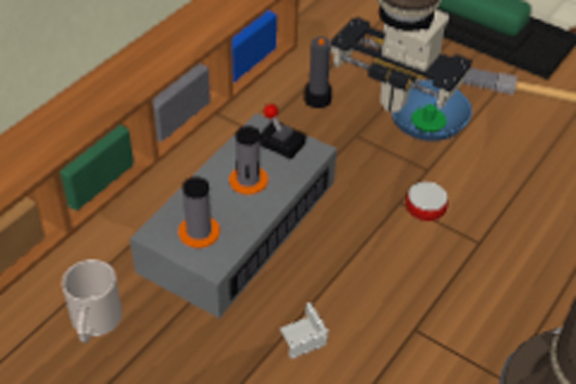

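View pics/top13.png

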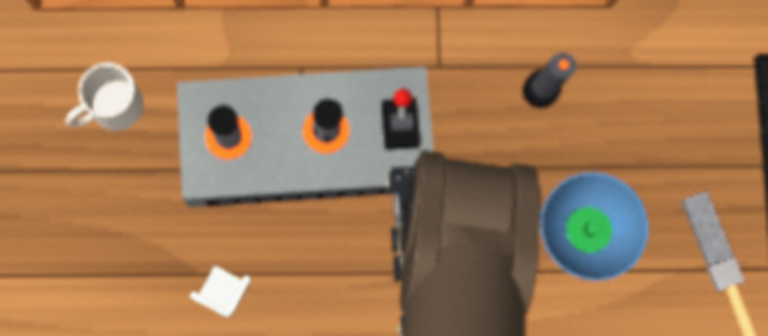

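Both views put the toggle at only about 0.9 of its travel. I'll push it a little further, with the fingers slightly higher so they clear the ball.

Request:
{"api": "move_arm", "payload": {
  "moves": [0.05, 0, 0, 0, 1, 0.1, 0, 0, 0, 1, 0.15, 0, 0, 0, 1, 0.175, 0, -0.03, 0, 1, 0.175, 0, -0.08, 0, 1, 0.175, 0, -0.115, 0, 1, 0.175, 0, -0.126, 0, 1, 0.175, 0, -0.126, 0, 1]
}}

```text
time_s: 20.55
eef_pos: [0.6063, -0.1009, 0.1473]
ee_rot: [-180.0, 0.1, 3.4]
contact_force: [0.4, 1.2, 0.3]
gripper_width: 0.003
```

Request:
{"api": "move_arm", "payload": {
  "moves": [0.008, 0, 0, 0, 1, 0.014, 0, 0, 0, 1, 0.019, 0, 0, 0, 1, 0.023, 0, 0, 0, 1]
}}

```text
time_s: 20.95
eef_pos: [0.631, -0.101, 0.1492]
ee_rot: [180.0, -0.1, 3.4]
contact_force: [0.6, -0.2, 0.1]
gripper_width: 0.005
```

Request:
{"api": "move_arm", "payload": {
  "moves": [0.002, 0, 0, 0, 1, 0.003, 0, 0, 0, 1, 0.003, 0, 0, 0, 1]
}}

```text
time_s: 21.25
eef_pos: [0.6323, -0.101, 0.1485]
ee_rot: [-180.0, 0.0, 3.4]
contact_force: [-3.0, 0.2, 5.2]
gripper_width: 0.005
```

Request:
{"api": "move_arm", "payload": {
  "moves": [0.002, 0, 0, 0, 1, 0.003, 0, 0, 0, 1, 0.003, 0, 0, 0, 1]
}}

```text
time_s: 21.55
eef_pos: [0.6327, -0.101, 0.1482]
ee_rot: [-179.9, 0.3, 3.3]
contact_force: [-13.4, 1.2, 11.9]
gripper_width: 0.003
```

Request:
{"api": "move_arm", "payload": {
  "moves": [-0.006, 0, 0, 0, 1, -0.02, 0, 0.005, 0, 1, -0.02, 0, 0.04, 0, 1, -0.03, 0, 0.09, 0, 1, -0.07, 0, 0.12, 0, 1, -0.11, 0, 0.13, 0, 1, -0.16, 0, 0.13, 0, 1, -0.2, 0, 0.13, 0, 1]
}}

```text
time_s: 22.35
eef_pos: [0.4334, -0.1013, 0.2783]
ee_rot: [-180.0, -0.0, 3.4]
contact_force: [-0.5, 0.6, 0.8]
gripper_width: 0.001
```

```bash
python3 snap.py 14 side top;python3 - <<'E'
from h import *
for n in ('side0.npz','side14.npz','top0.npz','top14.npz'):
    c=load(n);P=cloud(c)
    for k in('red','green'):
        for st,ce,mm in blobs(mask(c,k),5): print(n,k,st,ce.round(1),np.median(P[mm],0).round(3))
E
```

```text
22.35 [ 0.4334 -0.1013  0.2783] [-1.7999e+02 -5.0000e-02  3.3700e+00] [-0.5   0.58  0.83] [-0.1   0.04  0.06] 0.001 [-13.   5.  21. 111.  -2.  65.  12.]
side0.npz red [319 167   6   6  23] [321.3 169.5] [ 0.609 -0.1    0.159]
side0.npz red [372 206  14   6  43] [378.2 208.8] [ 0.366 -0.174  0.017]
side0.npz green [296 188  14  12 100] [301.4 193.1] [0.627 0.006 0.093]
side14.npz red [310 164   6   5  21] [312.4 165.9] [ 0.652 -0.098  0.159]
side14.npz red [370 204  16   8  53] [376.8 208.3] [ 0.371 -0.173  0.018]
side14.npz green [372 164  14  11 112] [378.3 169.2] [ 0.482 -0.381  0.028]
top0.npz red [355 170   8   8  52] [358.6 173.5] [ 0.611 -0.103  0.161]
top0.npz green [317 166  18  17 247] [325.5 173.8] [0.624 0.004 0.091]
top14.npz red [354 158   8   6  37] [357.2 160.8] [ 0.653 -0.099  0.16 ]
top14.npz green [426 207  19  18 254] [435.  215.4] [ 0.485 -0.382  0.026]
```

View pics/top14.png

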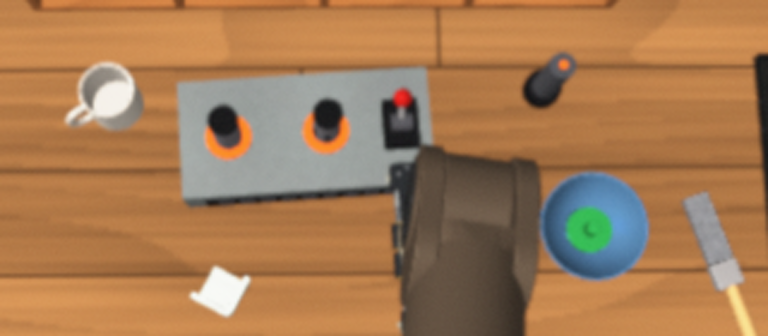

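The ball's position didn't change after a firm push against its stop, so the toggle is fully on. The arm is clear of everything, so I'm handing in.

```bash
python3 -c "
from plant import arm
print(arm.hand_in())"
```

```text
the job is handed in; nothing more can be done
None
```

The job is handed in at about 22 s of the 72 s allowed. The outcome looks complete, but one force reading during the first toggle push may count against it.

- **Plug:** It sits upright in the blue bowl, and the bowl is still upright on the bench.
- **Tube:** I turned it about 78° in the port under roughly 9 N until the key dropped, and pressed it home with at most 17 N in the readings. After I let go, the collar was at 0.092 m, the same height as the fitted tube's.
- **Toggle:** I pushed it over after releasing the tube, and the arm was clear of everything at hand-in.

**What did not go cleanly:**
- **Force spike:** One reading during the first toggle push showed about 65 N upward and 31 N sideways, probably from the ball wedging under the fingers. That is below the 120 N wrist limit. If the gripper's body took that load, though, it exceeds the 40 N limit; I couldn't tell which part touched.
- **Toggle reading:** Both cameras put the toggle at about 0.9 of its travel rather than 1.0. A second push of about 13 N did not move the ball, so I took it to be at its stop.
- **Tube grip:** The tube was gripped about 18 mm higher than planned because I lifted before the fingers had fully closed. I measured the offset and allowed for it.

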